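# Load the smoking ball and turn its dish to the skewers

## Task

Take the wooden smoking ball off its egg cup and set it in the middle of the steel dish, and let go of it. Then pick the dish up by its post handle, lift it straight up about 10 cm off its board, and only then turn it a quarter turn anticlockwise (seen from above) so that its pouring lip faces the skewer rack, keeping it level and the ball in the middle all the while. Finish still holding the dish there, level and still above its board, with the ball centred, everything else left where it stands.

Things in the scene. Friction and masses are not known exactly. Their poses are not given: they have to be found in the camera images.
- ball_center (a point): Centre of the smoking ball: plain wood, 42 mm diameter, about 35 g, loose. It starts resting in the mouth of a small white egg cup, centre about 47 mm above the ledge. The cup is fixed, 30 mm high, its mouth 33 mm across outside (narrower than the ball), its foot 48 mm across and 4 mm high.
- dish: The round steel dish (about 180 g, loose), 134 mm across, 20 mm high. Origin: centre of its flat underside. Axes: z up, +x to the pouring lip, -x to the post handle. It starts level in the middle of its square board (underside 18 mm above the ledge), handle roughly towards the robot, lip roughly away; the rack is then on its +y side.
- dish_centre (a point): Middle of the dish's inside floor, 4 mm above its underside; axes as dish. Inside, a flat middle 24 mm across is ringed by a 10 degree slope to radius 40 mm (5 mm up), then 24 degrees to the rim, so a ball let go near the middle stays there. The resting ball's centre is 21 mm above this point.
- dish_handle (a point): On the dish's upright wooden post handle, 20 mm thick (radially, dish x), 24 mm wide (dish y): 88 mm from the dish's axis on its -x side, 60 mm above its underside; the post goes on 22 mm above and 38 mm below this point. Axes as the dish. The weight hangs to one side: grip firmly. 57 mm are free from the post's inner face to the ball.
- dish_lip (a point): Outer end of the open channel-shaped pouring lip, 93 mm from the dish's axis on its +x side.
- board: Fixed square dark wooden board under the dish, 170 x 170 x 18 mm, origin at the centre of its underside on the ledge, z up; its +y side faces the rack.
- rack_mid (a point): Middle of the slotted wooden skewer rack, 100 mm above the ledge. The rack is fixed, 170 mm long (its own x), 70 mm deep, 113 mm high; five steel skewers stand in it up to 220 mm above the ledge. It stands on the +y side of the board, square to it, 265 to 275 mm from the board's centre.
- grinder: Bystander: blue plastic pepper grinder, 58 mm across, 168 mm tall, origin at the underside's centre.
- drip_tray: Bystander: aluminium drip tray, 100 x 180 x 22 mm, origin at the underside's centre.
- pinch_bowl: Bystander: white ceramic pinch bowl, 72 mm across, 32 mm high, origin at the underside's centre.
- tongs: Bystander: grey silicone tongs, about 270 mm long and 98 mm over the jaws, 19 mm high, lying flat near the robot, origin on the ledge near the middle.
- salt_jar: Bystander: glass salt jar, 60 mm across, 85 mm tall, origin at the underside's centre.
- brush: Bystander: wooden-handled basting brush lying flat, origin at its middle.
Not all that is in view belongs to the job. Of the things like the board, leave any that is white; of the rest the larger one is meant. Leave any green look-alike of the part that bears ball_center alone.

How it is judged:
On the way, in this order (a step that is already met when the one before it is completed fails the run):
1. the ball lies let go in the middle of the dish, the dish still down on its board (horizontal distance between ball_center and dish_centre below 0.022 m and distance between ball_center and dish_centre below 0.035 m and contact force between the fingers and ball below 0.05 N and contact force between dish and ball above 0.03 N and height (world z) of dish_centre below 0.03 m), for 0.2 s.
2. the dish is lifted clear of its board, level, ball in the middle, not yet turned (horizontal distance between ball_center and dish_centre below 0.022 m and distance between ball_center and dish_centre below 0.035 m and height (world z) of dish_centre above 0.06 m and y of rack_mid in the frame of dish_centre above 0.17 m and angle between dish_centre's own z axis and vertical below 0.14 rad and contact force between the fingers and dish above 1 N), for 0.1 s.
3. the dish is turned so that its lip faces the rack, ball still in the middle (horizontal distance between ball_center and dish_centre below 0.022 m and distance between ball_center and dish_centre below 0.035 m and height (world z) of dish_centre above 0.06 m and x of rack_mid in the frame of dish_centre above 0.15 m and y of rack_mid in the frame of dish_centre between -0.065 and 0.065 m), for 0.1 s.
At the end, for the whole second after the job is handed in: Dish held in the fingers (over 2 N), floor 80 to 220 mm above the ledge, within 60 mm of above the board, tilt under 0.12 rad, at rest, lip at the rack (rack middle within 65 mm of the handle-lip line); the ball free in the dish, within 22 mm of its middle (horizontal distance between ball_center and dish_centre below 0.022 m and distance between ball_center and dish_centre below 0.035 m and height (world z) of dish_centre between 0.08 and 0.22 m and horizontal distance between dish_centre and board below 0.06 m and x of rack_mid in the frame of dish_centre above 0.15 m and y of rack_mid in the frame of dish_centre between -0.065 and 0.065 m and angle between dish_centre's own z axis and vertical below 0.12 rad and contact force between the fingers and dish above 2 N and contact force between the fingers and ball below 0.05 N and contact force between dish and ball above 0.03 N and contact force between dish and board below 0.05 N and linear speed of dish below 0.03 m/s and angular speed of dish below 0.15 rad/s and linear speed of ball below 0.05 m/s); the arm keeps its last pose, push and grip.
It fails at once if the lifted dish tips (over 0.24 rad) or the ball strays more than 38 mm from its middle while it is lifted (height (world z) of dish_centre above 0.045 m and (angle between dish_centre's own z axis and vertical above 0.24 rad or horizontal distance between ball_center and dish_centre above 0.038 m)).
It fails at once if the dish is turned towards the rack before it is lifted (height (world z) of dish_centre below 0.03 m and x of rack_mid in the frame of dish_centre above 0.2 m).
It fails at once if a bystander is pushed more than 30 mm away (distance of any of grinder, drip_tray, pinch_bowl, tongs, salt_jar, brush from where it was at the start of the episode above 0.03 m).
It also fails if it takes over 64 s, if anything falls off the work surface, if the arm or the gripper's body presses on something with over 40 N, if the wrist force passes 120 N, or if a joint passes its speed limit or range.

## Robot

A 6-joint arm with a two-finger parallel gripper is mounted at the origin on the work surface. World frame = base frame: x ahead of the robot, y to its left, z up, the work surface at z = 0. Lengths are in m, angles in rad, forces in N, time in s.
With the tool pointing down it reaches from about 0.25 to 0.775 m from the base axis. Payload 4 kg.
Tool frame: the origin (TCP) lies midway between the tips of the shut fingers; the grasp point (between the pads) lies 19 mm behind it; z points along the fingers, y is the line along which they close (so a half turn about z gives the same grasp; the last joint's range is limited). The gripper opens to 94 mm and grips with 3 to 60 N. Pads are 16 mm wide; open, the fingers measure 119 mm over their backs; the gripper's body (75 mm by 177 mm) begins 78 mm behind the grasp point.
Start: joints at [-1.286, 0.087, 1.371, -0, 1.684, -0.103], TCP at [0.208, -0.509, 0.169] pointing down, gripper open.
Joint ranges: [-3.1, 3.1], [-0.76, 2.03], [0.27, 2.55], [-1.08, 4.22], [0.17, 2.65], [-2.57, 2.57]. Speed limits (rad/s): [2.79, 2.79, 3.14, 3.14, 3.14, 3.14].

## Interface

Orientations are given as [roll, pitch, yaw] about the fixed x, y, z axes, in that order (R = Rz(yaw) Ry(pitch) Rx(roll)).
In Python, from bench import get_obs, snapshot, close_job gives the robot as it stands. The module is installed in compiled form; this text tells all that it offers.
- The arm moves only by the tool drive_tool, never from a script. Its argument "commands" is a list of rows, each a list of 6 numbers: the shift along the tool's x, y, z in units of 0.04 m (1.0 is 0.04 m), then the turn, a rotation vector about the tool's x, y, z in units of 0.1 rad (1.0 is 0.1 rad). In form: [[dx, dy, dz, wx, wy, wz], ...]. A call has 1 to 20 rows; each row shifts and turns the commanded pose from where the row before left it, along the tool's axes as they then stand; what a row does not reach is not made up. A row lasts 1/8 s, in which the tool goes at most 62.5 mm and 10.7 degrees, less where a joint would pass 70% of its speed; a pose out of reach is approached as far as the arm can. A call with a number of a shift or a turn outside -1 to 1 is refused whole. A call with a gripper value outside its range is refused whole. "gripper" is the closure, from 0 (fully open) to 1 (shut), set as the call begins (left out, the last holds). The fingers move at their own pace and stop on an object; the grip force is fixed at half the most. Time passes only in rows, so rows that do not move let the fingers close. It gives the time, the measured TCP pose, the force, the opening and the grip force at its end, in the units of the state.
- get_obs(): the state, without advancing time (a new reading comes with each control period).
- snapshot(name): name is "scene" or "side" or "wrist"; returns a dict with "image" (420x560x3 uint8, blue, green, red), "range_z" (420x560 float32, m along the optical axis (not along the pixel's ray), 0 where there is no reading), "fx", "fy", "cx", "cy" (pixels), "rvec" (rotation vector, rad) and "tvec" (3), from world to camera coordinates, as OpenCV has them. Camera axes: x right, y down, z forward; pixel columns grow to the right and rows downward; lengths in m; the calibration is good to about 2 mm. A picture is of the moment at which its call begins.
- close_job(): hands the job in; it is judged then, once.
The state is a dict: "time": time; "joint_positions": joint angles; "qvel": joint speeds; "joint_torque": joint torques, N m; "tool_pos": TCP position; "ee_rot": TCP orientation; "wrist_force": force on the tool from outside, world axes, zero at the start; "wrist_torque": the same for the moment, N m; "width": finger opening in m; "finger_force": force on a finger pad.
Only numpy, scipy, OpenCV 4.12 (cv2) and the standard library are available. Lean on these libraries where they do the work, as an engineer would, in place of code of your own. Each camera call takes 0.05 s, during which the arm holds its last target. There are 200 camera calls.

## Working session

There is one attempt and no reset: what is moved stays moved. The work goes in short steps, Python scripts to look and compute and a tool call to move; the robot and the scene stay as the last step left them, time stands still between calls to the robot, and variables do not carry over. Pictures are saved under pics/ and viewed, at most 10 in all, crops included, and the job is handed in when it is done.

Besides the shell and the picture viewer there is one more tool, called after "Call:" as name(argument=value, ...) on one line, values as JSON. drive_tool: Moves the arm, as the interface text tells. Its arguments: {"type":"object","properties":{"commands":{"type":"array"},"gripper":{"type":"number"}},"required":["commands"]}

```bash
mkdir -p pics; cat > h.py <<'E'
import numpy as np, cv2
from bench import get_obs, snapshot
def cam(s):
    R=cv2.Rodrigues(np.array(s["rvec"],float))[0]; t=np.array(s["tvec"],float).ravel(); return R,t
def cloud(s):
    R,t=cam(s); z=s["range_z"].astype(float); v,u=np.mgrid[:z.shape[0],:z.shape[1]]
    P=np.stack([(u-s["cx"])/s["fx"]*z,(v-s["cy"])/s["fy"]*z,z],-1); W=(P-t)@R; W[z<=0]=np.nan; return W
def plane(s,u,v,h):
    R,t=cam(s); d=np.array([(u-s["cx"])/s["fx"],(v-s["cy"])/s["fy"],1])@R; c=-R.T@t; return c+d*(h-c[2])/d[2]
E
python3 - <<'E'
from h import *
for n in("scene","side"):
    s=snapshot(n); cv2.imwrite(f"pics/{n}1.png",s["image"]); np.save(f"{n}1.npy",s,allow_pickle=True); R,t=cam(s); print(n,-R.T@t,R[2])
o=get_obs(); print({k:np.round(o[k],3) for k in o})
E
```

```text
scene [ 1.33885705 -0.72628934  0.81985076] [-0.618794   0.5613182 -0.5495597]
side [-0.18598661  0.72592038  1.18641947] [ 0.49368925 -0.46443803 -0.73523346]
{'time': np.float64(0.1), 'joint_positions': array([-1.286,  0.088,  1.372, -0.   ,  1.684, -0.103]), 'qvel': array([-0.001, -0.   , -0.005, -0.   ,  0.001,  0.001]), 'joint_torque': array([ 2.0000e-03, -3.4125e+01, -3.0330e+01,  7.2000e-02,  3.0000e-02,
       -0.0000e+00]), 'tool_pos': array([ 0.208, -0.509,  0.168]), 'ee_rot': array([-3.14 , -0.   ,  0.388]), 'wrist_force': array([ 0.21 ,  0.395, -0.586]), 'wrist_torque': array([-0.012,  0.003,  0.033]), 'finger_force': np.float64(0.0), 'width': np.float64(0.094)}
```

View pics/scene1.png

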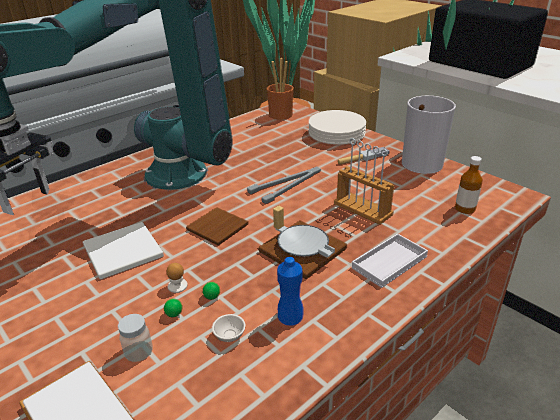

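View pics/side1.png

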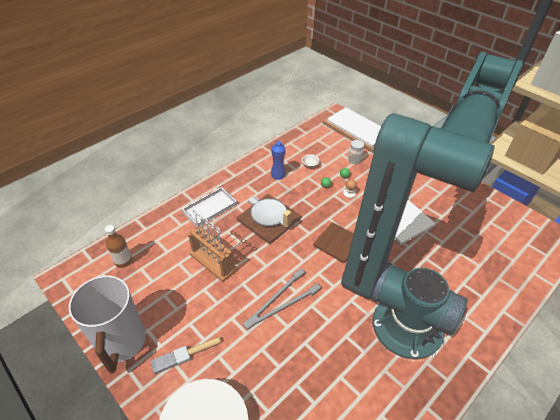

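The scene view shows the brown ball on its white cup at (175,271), green look-alikes at (173,308) and (211,290), the dish at (303,241) with its handle at (278,216), and the rack at (365,195). In the side view the ball is at (351,186), the dish at (268,212), the handle at (287,215) and the rack at (215,250).

```bash
cat > m.py <<'E'
from h import *
from scipy.optimize import least_squares
def circ(P,r=None):
    f=lambda p:np.hypot(P[:,0]-p[0],P[:,1]-p[1])-p[2]
    return least_squares(f,[*np.median(P[:,:2],0),.06],loss='soft_l1',f_scale=.002).x
def box(W,u0,u1,v0,v1):
    m=np.zeros(W.shape[:2],bool); m[v0:v1,u0:u1]=1; return m&np.isfinite(W[...,0])
E
python3 - <<'E'
from m import *
rays=[]
for n,bb,db,hb,rb in(("scene",(160,190,260,286),(245,345,205,270),(270,288,203,232),(330,400,160,225)),("side",(340,362,177,192),(235,305,190,235),(280,296,205,228),(180,245,225,280))):
    s=np.load(n+"1.npy",allow_pickle=True).item(); W=cloud(s); I=s["image"].astype(int); B,G,Rr=I[...,0],I[...,1],I[...,2]
    m=box(W,*bb)&(Rr-B>25)&(W[...,2]>.03)&(W[...,2]<.08); P=W[m]
    c=least_squares(lambda p:np.linalg.norm(P-p,axis=1)-.021,P.mean(0)-[0,0,.01],loss='soft_l1',f_scale=.002).x
    v,u=np.nonzero(m); print(n,"ball",c,m.sum(),P[:,2].max(),"pix",u.mean(),v.mean())
    m=box(W,*db); gray=(abs(Rr-B)<30)
    q=m&gray&(W[...,2]>.034)&(W[...,2]<.042); print(" rim",circ(W[q]),q.sum())
    z=W[m&gray][:,2]; print(" z hist",np.histogram(z,bins=np.arange(0,.05,.004))[0])
    # brd
    q=m&(W[...,2]>.013)&(W[...,2]<.021)&~gray
    pts=W[q][:,:2].astype(np.float32); print(" board",cv2.minAreaRect(pts),q.sum())
    q=box(W,*hb)&(W[...,2]>.06)&(Rr-B>20)&(W[...,2]<.12); 
    print(" handle",q.sum(),W[q].max(0),W[q].min(0),np.median(W[q],0))
    t=q&(W[...,2]>W[q][:,2].max()-.006); print("  top",W[t].mean(0),t.sum())
    q=box(W,*rb)&(W[...,2]>.085)&(W[...,2]<.12)&(Rr-B>25); print(" rack",cv2.minAreaRect(W[q][:,:2].astype(np.float32)),q.sum(),W[q].mean(0))
E
```

```text
scene ball [ 0.48725145 -0.30899262  0.04563444] 239 0.06871033531591149 pix 174.6276150627615 270.8242677824268
 rim [0.60845921 0.00798467 0.06519312] 387
 z hist [ 69  19   8  25  74 269 266 248 279 213  39  28]
 board ((0.5477012395858765, 0.006480053067207336), (0.2827741801738739, 0.1714799404144287), 3.7483553886413574) 875
 handle 154 [0.53167023 0.01540116 0.10026859] [ 0.50786122 -0.01241173  0.06025752] [ 0.52429615 -0.00323981  0.08342746]
  top [0.51965172 0.00057488 0.09756697] 38
 rack ((0.5895949602127075, 0.27647578716278076), (0.16609828174114227, 0.051902782171964645), 4.172502517700195) 610 [0.5995184  0.27288631 0.10541071]
side ball [ 0.48704912 -0.30869569  0.04650796] 93 0.0743871757853217 pix 350.83870967741933 184.55913978494624
 rim [0.60572696 0.01074261 0.06224836] 259
 z hist [ 47  13  10   8  46 114 185 145 166 117  64  13]
 board ((0.6009825468063354, 0.014670893549919128), (0.1733388900756836, 0.17274437844753265), 4.282191276550293) 525
 handle 93 [0.52845652 0.01807228 0.10367445] [ 0.50385117 -0.01067054  0.06031961] [0.511932   0.01038462 0.0863491 ]
  top [0.51504269 0.00329748 0.10007904] 19
 rack ((0.5891756415367126, 0.27951669692993164), (0.1694352775812149, 0.05194795876741409), 3.585331439971924) 551 [0.57644444 0.28314574 0.10794414]
```

```bash
python3 - <<'E'
from m import *
s=np.load("scene1.npy",allow_pickle=True).item(); W=cloud(s); I=s["image"].astype(int)
for n,b in dict(g1=(162,184,297,320),g2=(201,222,280,301),grinder=(278,304,258,325),jar=(120,152,318,360),bowl=(212,246,316,350)).items():
    m=box(W,*b)&(W[...,2]>.012)
    if n[0]=='g' and len(n)==2: m&=(I[...,1]-I[...,2]>30)
    P=W[m]; print(n,np.round(P.mean(0),3),np.round(P.max(0),3),np.round(P.min(0),3))
E
```

```text
g1 [ 0.573 -0.372  0.03 ] [ 0.587 -0.351  0.042] [ 0.553 -0.39   0.013]
g2 [ 0.588 -0.277  0.03 ] [ 0.601 -0.257  0.042] [ 0.569 -0.293  0.012]
grinder [ 0.759 -0.183  0.088] [ 0.784 -0.027  0.168] [ 0.597 -0.21   0.012]
jar [ 0.619 -0.487  0.058] [ 0.637 -0.453  0.088] [ 0.578 -0.511  0.012]
bowl [ 0.701 -0.314  0.023] [ 0.742 -0.279  0.034] [ 0.669 -0.353  0.012]
```

Call:
drive_tool(commands=[[0.42,-0.1,0,0,0,0],[0.42,-0.1,0,0,0,0],[0.42,-0.1,0,0,0,0],[0.42,-0.1,0,0,0,0],[0.42,-0.1,0,0,0,0],[0.42,-0.1,0,0,0,0],[0.42,-0.1,0,0,0,0],[0.42,-0.1,0,0,0,0],[0.42,-0.1,0,0,0,0],[0.42,-0.1,0,0,0,0],[0.42,-0.1,0,0,0,0],[0.42,-0.1,0,0,0,0],[0.42,-0.1,0,0,0,0],[0.42,-0.1,0,0,0,0],[0.42,-0.1,0,0,0,0],[0.42,-0.1,0,0,0,0],[0.42,-0.1,0,0,0,0],[0.42,-0.1,0,0,0,0],[0.42,-0.1,0,0,0,0],[0.4,-0.1,0,0,0,0]], gripper=0)

```text
time: 2.6
tool_pos: [0.489, -0.3077, 0.1691]
ee_rot: [3.141, 0.0, 0.388]
wrist_force: [-0.7, -0.6, 0.7]
width: 0.0943
finger_force: 0.0
```

```bash
python3 - <<'E'
from m import *
s=snapshot("wrist"); cv2.imwrite("pics/w1.png",s["image"]); np.save("w1.npy",s,allow_pickle=True)
W=cloud(s); I=s["image"].astype(int); o=get_obs(); print(o["tool_pos"],o["ee_rot"])
d=np.hypot(W[...,0]-.487,W[...,1]+.309)
m=(d<.03)&(W[...,2]>.03)&(W[...,2]<.08)&(I[...,2]-I[...,0]>25); P=W[m]
print(m.sum(),least_squares(lambda p:np.linalg.norm(P-p,axis=1)-.021,[.487,-.309,.047],loss='soft_l1',f_scale=.002).x)
E
```

```text
[ 0.49040687 -0.30632361  0.16893395] [-3.14097802e+00 -1.67036812e-03  3.89806181e-01]
1377 [ 0.4871303  -0.30914621  0.04727771]
```

View pics/w1.png

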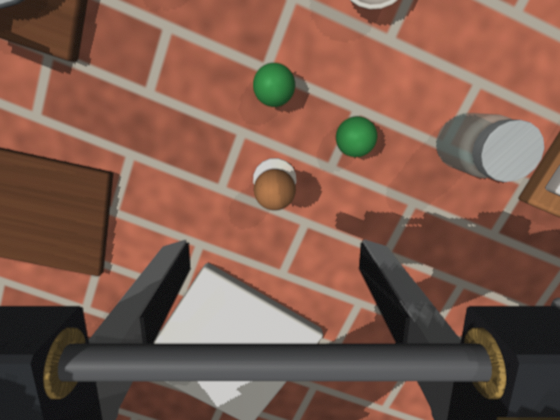

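Wrist view: the ball is at (274,188) on its cup, roughly centred between the fingers, and all three views agree on (0.487, -0.309, 0.047).

Call:
drive_tool(commands=[[-0.1,0.03,0.28,0,0,0],[0,0,0.28,0,0,0],[0,0,0.28,0,0,0],[0,0,0.28,0,0,0],[0,0,0.28,0,0,0],[0,0,0.28,0,0,0],[0,0,0.28,0,0,0],[0,0,0.28,0,0,0],[0,0,0.28,0,0,0],[0,0,0.28,0,0,0],[0,0,0.28,0,0,0],[0,0,0.29,0,0,0],[0,0,0,0,0,0],[0,0,0,0,0,0],[0,0,0,0,0,0]])

```text
time: 4.53
tool_pos: [0.4853, -0.3114, 0.035]
ee_rot: [3.14, -0.001, 0.388]
wrist_force: [0.4, -0.3, -0.2]
width: 0.0941
finger_force: 0.0
```

Call:
drive_tool(commands=[[0,0,0,0,0,0],[0,0,0,0,0,0],[0,0,0,0,0,0],[0,0,0,0,0,0],[0,0,0,0,0,0],[0,0,0,0,0,0],[0,0,0,0,0,0],[0,0,0,0,0,0]], gripper=1)

```text
time: 5.52
tool_pos: [0.4848, -0.311, 0.0343]
ee_rot: [3.142, 0.0, 0.388]
wrist_force: [0.2, -0.4, 0.2]
width: 0.0177
finger_force: 0.0
```

```bash
python3 - <<'E'
from m import *
o=get_obs(); print(o["width"],o["finger_force"],o["tool_pos"])
s=snapshot("wrist"); t=snapshot("scene"); np.save("scene2.npy",t,allow_pickle=True)
c=cv2.resize(t["image"][240:340,130:250],(672,560))
cv2.imwrite("pics/w2.png",cv2.resize(np.hstack([s["image"][:,:],c[:420,:]]),(800,273)))
E
```

```text
0.017681680212861806 0.0 [ 0.48477697 -0.31100335  0.0342515 ]
```

View pics/w2.png

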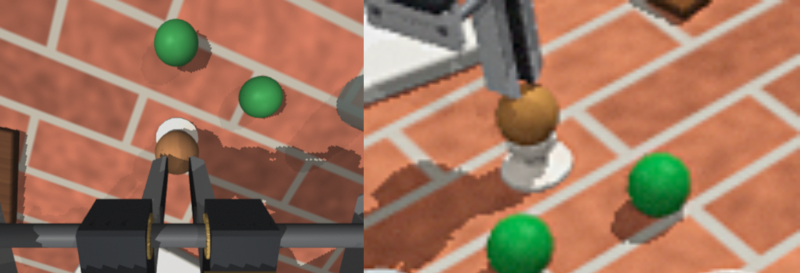

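Wrist view (left): the fingers are almost shut just on the robot side of the ball, which is still in the cup. Scene crop (right): the tips sit beside or above the ball. The grasp missed, so I'll measure the fingertips against the ball.

```bash
python3 - <<'E'
from m import *
t=np.load("scene2.npy",allow_pickle=True).item(); s=snapshot("wrist"); sd=snapshot("side")
for n,q in(("scene",t),("wrist",s),("side",sd)):
    W=cloud(q); I=q["image"].astype(int); d=np.hypot(W[...,0]-.487,W[...,1]+.309)
    m=(d<.03)&(W[...,2]>.03)&(W[...,2]<.09)&(I[...,2]-I[...,0]>25); P=W[m]
    if m.sum()>20: print(n,"ball",m.sum(),least_squares(lambda p:np.linalg.norm(P-p,axis=1)-.021,[.487,-.309,.047],loss='soft_l1',f_scale=.002).x)
    m=(d<.06)&(W[...,2]>.025)&(W[...,2]<.14)&(abs(I[...,2]-I[...,0])<22)&(I[...,2]<140); P=W[m]
    for z in np.arange(.03,.14,.01):
        k=(P[:,2]>=z)&(P[:,2]<z+.01)
        if k.sum()>3: print("  f",round(z,3),k.sum(),P[k].min(0).round(3),P[k].max(0).round(3))
R,tt=cam(s);print("wristcam",-R.T@tt)
E
```

```text
scene ball 232 [ 0.48753825 -0.3091319   0.04588179]
  f 0.07 25 [ 0.479 -0.331  0.071] [ 0.502 -0.296  0.08 ]
  f 0.08 55 [ 0.479 -0.331  0.08 ] [ 0.503 -0.292  0.09 ]
  f 0.09 56 [ 0.478 -0.333  0.09 ] [ 0.501 -0.295  0.1  ]
  f 0.1 57 [ 0.479 -0.333  0.1  ] [ 0.503 -0.294  0.11 ]
  f 0.11 55 [ 0.48  -0.333  0.11 ] [ 0.502 -0.294  0.12 ]
  f 0.12 55 [ 0.477 -0.333  0.12 ] [ 0.502 -0.292  0.13 ]
  f 0.13 58 [ 0.479 -0.332  0.13 ] [ 0.502 -0.293  0.14 ]
wrist ball 2772 [ 0.48708734 -0.30911322  0.04737636]
  f 0.04 14 [ 0.504 -0.322  0.042] [ 0.508 -0.307  0.049]
  f 0.06 11 [ 0.483 -0.323  0.063] [ 0.494 -0.297  0.066]
  f 0.07 174 [ 0.488 -0.322  0.071] [ 0.499 -0.295  0.08 ]
  f 0.08 373 [ 0.487 -0.324  0.08 ] [ 0.5   -0.293  0.09 ]
  f 0.09 459 [ 0.486 -0.324  0.09 ] [ 0.5   -0.293  0.1  ]
  f 0.1 556 [ 0.487 -0.324  0.1  ] [ 0.5   -0.293  0.11 ]
  f 0.11 641 [ 0.487 -0.324  0.11 ] [ 0.5   -0.293  0.12 ]
  f 0.12 829 [ 0.479 -0.324  0.12 ] [ 0.5   -0.293  0.13 ]
  f 0.13 744 [ 0.478 -0.324  0.13 ] [ 0.5   -0.293  0.14 ]
side ball 52 [ 0.48590953 -0.3087825   0.04624772]
  f 0.08 7 [ 0.477 -0.3    0.084] [ 0.49  -0.293  0.09 ]
  f 0.09 5 [ 0.48  -0.3    0.092] [ 0.488 -0.295  0.099]
wristcam [ 0.5608652  -0.28042587  0.25023899]
```

The lowest finger surface seen is at z≈0.070, though the reported TCP is z=0.034. I'll check this against the earlier high wrist picture.

```bash
python3 - <<'E'
from m import *
def ana(n,q,tcp,psi,zlo):
    W=cloud(q); D=W-tcp; c,s_=np.cos(psi),np.sin(psi)
    X=D[...,0]*c+D[...,1]*s_; Y=D[...,0]*s_-D[...,1]*c; Z=D[...,2]
    m=(abs(X)<.04)&(abs(Y)<.075)&(W[...,2]>zlo)&(Z<.08)
    for sg in(1,-1):
        k=m&(Y*sg>0)
        if k.sum()<5: continue
        print(n,sg,k.sum(),"tipZ rel",np.percentile(Z[k],[0,1,5]).round(4))
        for a in np.arange(-.04,.08,.02):
            j=k&(Z>=a)&(Z<a+.02)
            if j.sum()>5: print("   z",round(a,3),j.sum(),"x",np.percentile(X[j],[2,98]).round(4),"y",np.percentile(Y[j],[2,98]).round(4))
ana("w1",np.load("w1.npy",allow_pickle=True).item(),np.array([.4904,-.3063,.1689]),.389,.1)
ana("scene2",np.load("scene2.npy",allow_pickle=True).item(),np.array([.4848,-.311,.0343]),.388,.0685)
print(np.round(get_obs()["joint_positions"],3))
s=np.load("scene2.npy",allow_pickle=True).item()
print(np.round(cloud(s)[235:300:3,176],3).tolist())
E
```

```text
w1 1 1726 tipZ rel [0.0363 0.0379 0.0409]
   z 0.02 66 x [-0.01    0.0073] y [0.0481 0.0528]
   z 0.04 678 x [-0.0095  0.0077] y [0.048  0.0594]
   z 0.06 982 x [-0.0096  0.0077] y [0.048  0.0596]
w1 -1 1728 tipZ rel [0.0363 0.0379 0.0411]
   z 0.02 62 x [-0.0089  0.0077] y [-0.0506 -0.0455]
   z 0.04 681 x [-0.0095  0.0077] y [-0.0569 -0.0454]
   z 0.06 985 x [-0.0093  0.0079] y [-0.0571 -0.0454]
scene2 1 115 tipZ rel [0.0394 0.0426 0.0444]
   z 0.04 52 x [-0.0092  0.011 ] y [0.0103 0.0222]
   z 0.06 62 x [-0.008   0.0108] y [0.0103 0.0219]
scene2 -1 114 tipZ rel [0.0352 0.0369 0.0384]
   z 0.02 9 x [-0.0006  0.0084] y [-0.0125 -0.0044]
   z 0.04 51 x [-0.004  0.011] y [-0.0165 -0.0038]
   z 0.06 54 x [-0.0036  0.0112] y [-0.0182 -0.005 ]
[-0.669  0.208  1.505 -0.     1.428  0.514]
[[0.304, -0.196, -0.002], [0.322, -0.206, 0.002], [0.485, -0.291, 0.125], [0.489, -0.294, 0.12], [0.489, -0.296, 0.112], [0.488, -0.297, 0.103], [0.488, -0.298, 0.095], [0.489, -0.3, 0.088], [0.49, -0.302, 0.08], [0.49, -0.303, 0.071], [0.493, -0.306, 0.066], [0.501, -0.311, 0.064], [0.505, -0.314, 0.059], [0.508, -0.317, 0.054], [0.506, -0.318, 0.044], [0.499, -0.316, 0.028], [0.503, -0.319, 0.024], [0.496, -0.317, 0.008], [0.501, -0.321, 0.004], [0.509, -0.326, 0.003], [0.513, -0.33, -0.001], [0.52, -0.334, -0.004]]
```

Both views put the real fingertips about 36 mm above the reported TCP, with a lateral offset of about 2 mm along tool y. I'll apply that offset: reopen, shift and descend.

Call:
drive_tool(commands=[[0,0,0,0,0,0],[0,0,0,0,0,0],[0,0,0,0,0,0],[0,0,0,0,0,0],[0,0,0,0,0,0],[0,0,0,0,0,0],[0,0,0,0,0,0],[0,0,0,0,0,0],[0.07,-0.07,0,0,0,0],[0,0,0.15,0,0,0],[0,0,0.15,0,0,0],[0,0,0.15,0,0,0],[0,0,0.15,0,0,0],[0,0,0.15,0,0,0],[0,0,0.15,0,0,0],[0,0,0,0,0,0]], gripper=0)

```text
time: 7.72
tool_pos: [0.4859, -0.307, -0.0025]
ee_rot: [-3.141, 0.001, 0.388]
wrist_force: [-0.1, 0.1, 0.6]
width: 0.0941
finger_force: 0.0
```

Call:
drive_tool(commands=[[0,0,0,0,0,0],[0,0,0,0,0,0],[0,0,0,0,0,0],[0,0,0,0,0,0],[0,0,0,0,0,0],[0,0,0,0,0,0],[0,0,0,0,0,0],[0,0,0,0,0,0]], gripper=1)

```text
time: 8.72
tool_pos: [0.4867, -0.3079, -0.0013]
ee_rot: [3.14, -0.0, 0.388]
wrist_force: [0.6, -2.3, 1.2]
width: 0.0407
finger_force: 30.0
```

Call:
drive_tool(commands=[[0,0,-0.1,0,0,0],[0,0,-0.25,0,0,0],[0,0,-0.35,0,0,0],[0,0,-0.35,0,0,0],[0,0,-0.35,0,0,0],[0,0,-0.35,0,0,0],[0,0,-0.35,0,0,0],[0,0,-0.35,0,0,0],[0,0,-0.25,0,0,0],[0,0,-0.1,0,0,0],[0,0,0,0,0,0],[0,0,0,0,0,0]])

```text
time: 10.22
tool_pos: [0.486, -0.3071, 0.1096]
ee_rot: [-3.141, 0.001, 0.388]
wrist_force: [0.2, -0.4, -0.5]
width: 0.0409
finger_force: 30.0
```

```bash
python3 - <<'E'
from m import *
o=get_obs(); T=o["tool_pos"]; print(T,o["width"],o["finger_force"])
for n in("wrist","scene"):
    q=snapshot(n); W=cloud(q); I=q["image"].astype(int)
    m=(np.linalg.norm(W-(T+[0,0,.05]),axis=-1)<.035)&(I[...,2]-I[...,0]>25); P=W[m]
    if m.sum()>20: print(n,m.sum(),least_squares(lambda p:np.linalg.norm(P-p,axis=1)-.021,T+[0,0,.05],loss='soft_l1',f_scale=.002).x-T)
E
```

```text
[ 0.48597588 -0.30711798  0.10957317] 0.04094173882585933 29.99991238117218
wrist 5151 [ 0.00034219 -0.00040962  0.04871426]
scene 207 [ 0.00019133 -0.00024678  0.0475115 ]
```

Call:
drive_tool(commands=[[0.15,-0.16,0,0,0,0],[0.3,-0.32,0,0,0,0],[0.31,-0.34,0,0,0,0],[0.31,-0.34,0,0,0,0],[0.31,-0.34,0,0,0,0],[0.31,-0.34,0,0,0,0],[0.31,-0.34,0,0,0,0],[0.31,-0.34,0,0,0,0],[0.31,-0.33,0,0,0,0],[0.31,-0.33,0,0,0,0],[0.31,-0.33,0,0,0,0],[0.31,-0.33,0,0,0,0],[0.31,-0.33,0,0,0,0],[0.31,-0.33,0,0,0,0],[0.31,-0.33,0,0,0,0],[0.31,-0.33,0,0,0,0],[0.31,-0.33,0,0,0,0],[0.31,-0.33,0,0,0,0],[0.31,-0.32,0,0,0,0],[0.25,-0.26,0,0,0,0]])

```text
time: 12.82
tool_pos: [0.611, 0.0211, 0.1102]
ee_rot: [3.141, 0.0, 0.388]
wrist_force: [0.8, 0.3, -1.2]
width: 0.0406
finger_force: 30.0
```

```bash
python3 - <<'E'
from m import *
o=get_obs(); T=o["tool_pos"]; print(T,o["ee_rot"],o["width"])
q=snapshot("wrist"); W=cloud(q); I=q["image"].astype(int); cv2.imwrite("pics/w3.png",q["image"]); np.save("w3.npy",q,allow_pickle=True)
d=np.hypot(W[...,0]-.606,W[...,1]-.01); g=abs(I[...,2]-I[...,0])<30
for a,b in((.034,.037),(.0365,.042)):
    k=g&(d<.085)&(d>.05)&(W[...,2]>a)&(W[...,2]<b); print(k.sum(),circ(W[k]))
k=(d<.12)&(W[...,2]>.09)&(W[...,2]<.106)&(W[...,0]<.54); P=W[k]; print("handle top",k.sum(),cv2.minAreaRect(P[:,:2].astype(np.float32)) if k.sum()>5 else 0,P.mean(0))
E
```

```text
[0.61101499 0.02108494 0.11018497] [3.14146572e+00 6.23296907e-05 3.88176610e-01] 0.04063556556223165
2206 [0.60508668 0.00945786 0.05751865]
3683 [0.60765267 0.00990233 0.06351247]
handle top 635 ((0.5220143795013428, 0.00530620850622654), (0.015793969854712486, 0.02737773396074772), 24.520957946777344) [0.52330345 0.00510121 0.09794637]
```

View pics/w3.png

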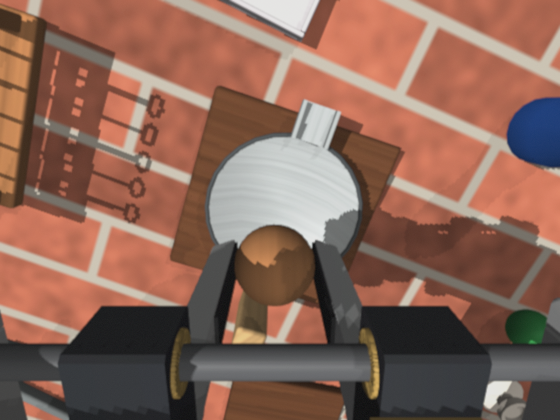

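Wrist view: the ball is held at (273,265) above the dish's near part, board corners show at (215,88), (400,150) and (170,258), and the lip is at (320,122). I'll cross-check the dish centre with the board corners and the rim's ellipse.

```bash
python3 - <<'E'
from m import *
q=np.load("w3.npy",allow_pickle=True).item()
a,b,c=[plane(q,*p,.018) for p in((400,150),(170,258),(215,88))]
print("board",(a+b)/2,np.linalg.norm(a-c),np.linalg.norm(b-c),np.degrees(np.arctan2(*(b-c)[:0:-1][1:][::-1],1)) if 0 else (b-c))
P=np.array([plane(q,*p,.038) for p in((208,205),(212,180),(225,160),(250,142),(275,136),(345,160),(357,190))]); print("rim",circ(P))
print("lip",plane(q,320,102,.036))
E
```

```text
board [0.60336245 0.01201768 0.018     ] 0.1673665773972224 0.16246569188950183 [-0.16203619 -0.01180572  0.        ]
rim [0.60594451 0.00990486 0.0654026 ]
lip [0.70014872 0.01789757 0.036     ]
```

Call:
drive_tool(commands=[[-0.11,0.1,0,0,0,0],[-0.11,0.11,0,0,0,0],[0,0,0.2,0,0,0],[0,0,0.3,0,0,0],[0,0,0.3,0,0,0],[0,0,0.3,0,0,0],[0,0,0.3,0,0,0],[0,0,0.3,0,0,0],[0,0,0.3,0,0,0],[0,0,0.25,0,0,0],[0,0,0.2,0,0,0],[0,0,0.15,0,0,0],[0,0,0.1,0,0,0],[0,0,0.1,0,0,0],[0,0,0,0,0,0],[0,0,0,0,0,0]])

```text
time: 14.88
tool_pos: [0.6059, 0.0088, -0.0014]
ee_rot: [3.141, -0.0, 0.388]
wrist_force: [0.5, -0.2, 0.1]
width: 0.0408
finger_force: 30.0
```

Call:
drive_tool(commands=[[0,0,0.06,0,0,0],[0,0,0,0,0,0]])

```text
time: 15.12
tool_pos: [0.6055, 0.0088, -0.0043]
ee_rot: [-3.142, 0.0, 0.388]
wrist_force: [-0.6, 0.2, 0.3]
width: 0.0409
finger_force: 30.0
```

Call:
drive_tool(commands=[[0,0,0,0,0,0],[0,0,0,0,0,0],[0,0,0,0,0,0],[0,0,0,0,0,0],[0,0,-0.15,0,0,0],[0,0,-0.25,0,0,0],[0,0,-0.3,0,0,0],[0,0,-0.3,0,0,0],[0,0,-0.3,0,0,0],[0,0,-0.3,0,0,0],[0,0,-0.3,0,0,0],[0,0,-0.3,0,0,0],[0,0,-0.3,0,0,0],[0,0,0,0,0,0]], gripper=0.38)

```text
time: 16.88
tool_pos: [0.6065, 0.0088, 0.0975]
ee_rot: [3.14, -0.002, 0.388]
wrist_force: [0.7, -0.1, -0.2]
width: 0.0579
finger_force: 0.0
```

```bash
python3 - <<'E'
from m import *
o=get_obs(); print(o["tool_pos"],o["ee_rot"],o["width"])
out=[]
for n in("wrist","scene","side"):
    q=snapshot(n); W=cloud(q); I=q["image"].astype(int); B,G,R=I[...,0],I[...,1],I[...,2]; out.append(q)
    d=np.hypot(W[...,0]-.606,W[...,1]-.01)
    m=(d<.05)&(W[...,2]>.03)&(W[...,2]<.08)&(R-B>25); P=W[m]
    if m.sum()>20: print(n,"ball",m.sum(),least_squares(lambda p:np.linalg.norm(P-p,axis=1)-.021,[.606,.01,.043],loss='soft_l1',f_scale=.002).x)
    k=(d<.12)&(W[...,2]>.05)&(W[...,2]<.11)&(W[...,0]<.54)&(R-B>15)&(d>.06); P=W[k]
    if k.sum()>10:
        print(n,"handle",k.sum(),cv2.minAreaRect(P[:,:2].astype(np.float32)))
        P=P[P[:,2]>.096]; 
        if len(P)>5: print("   top",len(P),P.mean(0),cv2.minAreaRect(P[:,:2].astype(np.float32)))
cv2.imwrite("pics/w4.png",out[0]["image"]); np.save("w4.npy",out[0],allow_pickle=True)
E
```

```text
[0.6065203  0.00878821 0.09748929] [ 3.14029350e+00 -2.40326907e-03  3.87808600e-01] 0.05792154388666037
wrist ball 2024 [0.60582255 0.00830109 0.04313404]
wrist handle 1557 ((0.5226958990097046, 0.005688865669071674), (0.015241758897900581, 0.02754117175936699), 26.720754623413086)
   top 488 [0.52305056 0.00522399 0.09944486] ((0.5232746601104736, 0.004929781891405582), (0.013490941375494003, 0.025987856090068817), 21.39634895324707)
scene ball 185 [0.60662901 0.00834266 0.0408863 ]
scene handle 186 ((0.5211654305458069, 0.0014123748987913132), (0.028900155797600746, 0.023568423464894295), 76.7652816772461)
   top 34 [0.5194303 0.0010471 0.0979579] ((0.5184634327888489, 0.001940576359629631), (0.024003921076655388, 0.017578382045030594), 89.60794067382812)
side ball 97 [0.60609682 0.00815482 0.0421936 ]
side handle 106 ((0.5169021487236023, 0.006273660808801651), (0.025464458391070366, 0.026294099166989326), 18.895498275756836)
   top 29 [0.51532114 0.00469451 0.09935251] ((0.5153034329414368, 0.004383397288620472), (0.01578744500875473, 0.024854635819792747), 9.153791427612305)
```

View pics/w4.png

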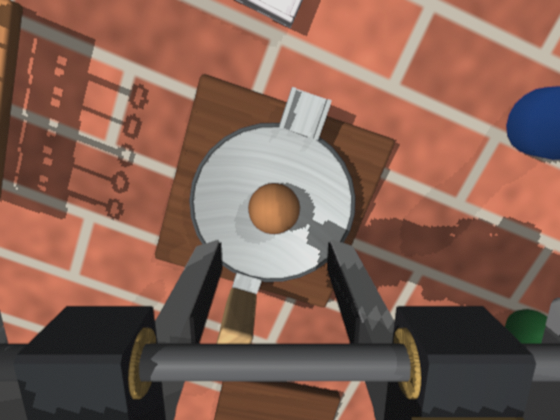

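Wrist view: the ball lies free in the middle of the dish at (273,208), the lip is at (305,112), and the post handle is at (240,318).

Call:
drive_tool(commands=[[0,0,0,0,0,-0.7],[0,0,0,0,0,-0.7],[0,0,0,0,0,-0.7],[0,0,0,0,0,-0.7],[0,0,0,0,0,-0.7],[0,0,0,0,0,-0.7],[0,0,0,0,0,-0.7],[0,0,0,0,0,-0.7],[0,0,0,0,0,-0.7],[0,0,0,0,0,-0.7],[0,0,0,0,0,-0.7],[0,0,0,0,0,-0.7],[0,0,0,0,0,-0.7],[0,0,0,0,0,-0.7],[0,0,0,0,0,-0.7],[0,0,0,0,0,-0.7],[0,0,0,0,0,-0.7],[0,0,0,0,0,-0.7]], gripper=0.3)

```text
time: 19.27
tool_pos: [0.605, 0.0089, 0.0949]
ee_rot: [-3.14, -0.0, 1.65]
wrist_force: [0.1, -0.3, -0.1]
width: 0.0652
finger_force: 0.0
```

Call:
drive_tool(commands=[[0.02,-0.22,0,0,0,0],[0.02,-0.25,0,0,0,0],[0,-0.25,0,0,0,0],[0,-0.25,0,0,0,0],[0,-0.25,0,0,0,0],[0,-0.25,0,0,0,0],[0,-0.25,0,0,0,0],[0,-0.25,0,0,0,0],[0,-0.25,0,0,0,0],[0,0,0,0,0,0],[0,0,0,0,0,0]])

```text
time: 20.65
tool_pos: [0.5172, 0.0036, 0.096]
ee_rot: [3.141, 0.0, 1.648]
wrist_force: [-0.7, 0.3, 0.2]
width: 0.066
finger_force: 0.0
```

```bash
python3 - <<'E'
from m import *
o=get_obs(); T=o["tool_pos"]; print(T,o["ee_rot"],o["width"],o["joint_positions"])
q=snapshot("wrist"); W=cloud(q); I=q["image"].astype(int); np.save("w5.npy",q,allow_pickle=True)
cv2.imwrite("pics/w5.png",q["image"])
d=np.hypot(W[...,0]-.606,W[...,1]-.01); k=(d<.12)&(d>.06)&(W[...,2]>.05)&(W[...,2]<.11)&(I[...,2]-I[...,0]>15); P=W[k]
print(k.sum(), cv2.minAreaRect(P[:,:2].astype(np.float32)) if k.sum()>5 else 0)
E
```

```text
[0.51715306 0.00358283 0.09597528] [3.14108319e+00 1.36815454e-04 1.64772321e+00] 0.0660089358720206 [-1.02701704e-01  3.99039005e-02  1.56610332e+00 -4.36197649e-05
  1.53505973e+00 -1.79627075e-01]
1548 ((0.5959054827690125, 0.007891486398875713), (0.17713114619255066, 0.02352968230843544), 2.9727277755737305)
```

View pics/w5.png

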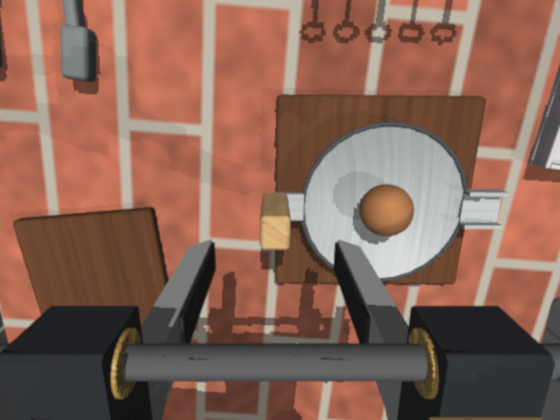

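```bash
python3 - <<'E'
from m import *
q=np.load("w5.npy",allow_pickle=True).item(); W=cloud(q); I=q["image"].astype(int)
k=box(W,255,300,195,260)&(W[...,2]>.045)&(I[...,2]-I[...,0]>15); P=W[k]
v,u=np.nonzero(k); print(u.min(),u.max(),v.min(),v.max())
t=k&(W[...,2]>.095); print("top",t.sum(),W[t].mean(0),cv2.minAreaRect(W[t][:,:2].astype(np.float32))); print(cv2.minAreaRect(P[:,:2].astype(np.float32)))
E
```

```text
260 290 195 249
top 1065 [0.51749071 0.00446594 0.09983175] ((0.5176151990890503, 0.003746597096323967), (0.0197508055716753, 0.02327652834355831), 4.132866382598877)
((0.5175603628158569, 0.003779088146984577), (0.01975252293050289, 0.023435814306139946), 4.6028594970703125)
```

Handle top measured at (0.5176, 0.0038, 0.100), within 0.5 mm of the TCP. Descend and grip.

Call:
drive_tool(commands=[[0,0,0.15,0,0,0],[0,0,0.2,0,0,0],[0,0,0.2,0,0,0],[0,0,0.2,0,0,0],[0,0,0.2,0,0,0],[0,0,0.2,0,0,0],[0,0,0.2,0,0,0],[0,0,0.2,0,0,0],[0,0,0.2,0,0,0],[0,0,0.13,0,0,0],[0,0,0,0,0,0],[0,0,0,0,0,0]])

```text
time: 22.2
tool_pos: [0.5173, 0.0036, 0.021]
ee_rot: [3.141, 0.0, 1.648]
wrist_force: [-0.0, -0.9, 0.6]
width: 0.0659
finger_force: 0.0
```

Call:
drive_tool(commands=[[0,0,0,0,0,0],[0,0,0,0,0,0],[0,0,0,0,0,0],[0,0,0,0,0,0],[0,0,0,0,0,0],[0,0,0,0,0,0],[0,0,0,0,0,0],[0,0,0,0,0,0]], gripper=1)

```text
time: 23.2
tool_pos: [0.5171, 0.0035, 0.0207]
ee_rot: [3.141, 0.0, 1.648]
wrist_force: [-0.1, -0.7, -0.7]
width: 0.0198
finger_force: 30.0
```

Call:
drive_tool(commands=[[0,0,-0.03,0,0,0],[0,0,-0.05,0,0,0],[0,0,-0.08,0,0,0],[0,0,-0.08,0,0,0],[0,0,-0.08,0,0,0],[0,0,-0.05,0,0,0],[0,0,-0.03,0,0,0],[0,0,0,0,0,0]])

```text
time: 24.2
tool_pos: [0.517, 0.0036, 0.0368]
ee_rot: [3.141, 0.0, 1.648]
wrist_force: [1.0, 0.8, -2.2]
width: 0.0201
finger_force: 30.0
```

```bash
cat > chk.py <<'E'
from m import *
import sys
o=get_obs(); T=o["tool_pos"]; psi=o["ee_rot"][2]; print(T.round(4),o["ee_rot"].round(3),o["width"],o["finger_force"],o["wrist_force"].round(2),o["wrist_torque"].round(3))
C=T[:2]+.0885*np.array([np.sin(psi),-np.cos(psi)]); print("centre by tool",C)
zr=T[2]-.0207+.018+.020
for n in("wrist","scene"):
    q=snapshot(n); W=cloud(q); I=q["image"].astype(int); B,G,R=I[...,0],I[...,1],I[...,2]
    d=np.hypot(W[...,0]-C[0],W[...,1]-C[1])
    m=(d<.045)&(abs(W[...,2]-zr-.005)<.035)&(R-B>30); P=W[m]
    if m.sum()>20: print(n,"ball",least_squares(lambda p:np.linalg.norm(P-p,axis=1)-.021,[*C,zr+.005],loss='soft_l1',f_scale=.002).x)
    m=(d<.07)&(abs(W[...,2]-zr)<.03)&(abs(R-B)<30)
    P=W[m&(d>.044)&(d<.064)]; ph=np.hypot(*(P[:,:2]-C).T)
    A=np.c_[P[:,:2]-C,ph,np.ones(len(P))]; x=np.linalg.lstsq(A,P[:,2],rcond=None)[0]; print(n,"tilt",x[:2].round(3),len(P))
cv2.imwrite("pics/last.png",q["image"])
E
python3 chk.py
```

```text
[0.517  0.0036 0.0368] [3.141 0.    1.648] 0.020087453123111314 29.996056258678436 [ 1.05  0.8  -2.2 ] [-0.106  0.061 -0.013]
centre by tool [0.60525827 0.01041927]
wrist ball [0.60613519 0.00835654 0.0592511 ]
wrist tilt [0.005 0.007] 17167
scene ball [0.60604373 0.00857507 0.0567936 ]
scene tilt [0.007 0.003] 561
```

Level and holding. Continue straight up.

Call:
drive_tool(commands=[[0,0,-0.03,0,0,0],[0,0,-0.07,0,0,0],[0,0,-0.12,0,0,0],[0,0,-0.16,0,0,0],[0,0,-0.18,0,0,0],[0,0,-0.18,0,0,0],[0,0,-0.18,0,0,0],[0,0,-0.18,0,0,0],[0,0,-0.18,0,0,0],[0,0,-0.18,0,0,0],[0,0,-0.18,0,0,0],[0,0,-0.16,0,0,0],[0,0,-0.12,0,0,0],[0,0,-0.08,0,0,0],[0,0,-0.05,0,0,0],[0,0,-0.03,0,0,0],[0,0,0,0,0,0],[0,0,0,0,0,0],[0,0,0,0,0,0]])

```text
time: 26.68
tool_pos: [0.5169, 0.0036, 0.1197]
ee_rot: [-3.141, 0.0, 1.648]
wrist_force: [0.2, -0.1, -2.8]
width: 0.0197
finger_force: 30.0
```

```bash
python3 chk.py
```

```text
[0.5169 0.0036 0.1197] [-3.141  0.     1.648] 0.019742721346242442 29.996127784252167 [ 0.21 -0.15 -2.82] [-0.061  0.117 -0.029]
centre by tool [0.60510184 0.01044259]
wrist ball [0.60606365 0.00838327 0.14215037]
wrist tilt [0.004 0.007] 17146
scene ball [0.60599105 0.00881798 0.13980895]
scene tilt [0.006 0.004] 539
```

Call:
drive_tool(commands=[[-0.022,0,0,0,0,-0.1],[-0.044,0,0,0,0,-0.2],[-0.066,0.001,0,0,0,-0.3],[-0.0885,0.002,0,0,0,-0.4],[-0.0885,0.002,0,0,0,-0.4],[-0.0885,0.002,0,0,0,-0.4],[-0.0885,0.002,0,0,0,-0.4],[-0.0885,0.002,0,0,0,-0.4],[-0.0885,0.002,0,0,0,-0.4],[-0.0885,0.002,0,0,0,-0.4],[-0.0885,0.002,0,0,0,-0.4],[-0.0885,0.002,0,0,0,-0.4],[-0.0885,0.002,0,0,0,-0.4],[-0.066,0.001,0,0,0,-0.3],[-0.044,0,0,0,0,-0.2],[-0.022,0,0,0,0,-0.1],[0,0,0,0,0,0],[0,0,0,0,0,0]])

```text
time: 29.02
tool_pos: [0.532, -0.0392, 0.1199]
ee_rot: [3.142, 0.0, 2.168]
wrist_force: [0.3, -0.1, -2.2]
width: 0.0198
finger_force: 30.0
```

```bash
python3 chk.py
```

```text
[ 0.532  -0.0392  0.1199] [3.142 0.    2.168] 0.019833592522201387 29.996132254600525 [ 0.28 -0.13 -2.2 ] [-0.06  -0.047 -0.005]
centre by tool [0.60522135 0.01053052]
wrist ball [0.60675201 0.00918787 0.14236161]
wrist tilt [0.003 0.009] 17226
scene ball [0.60673431 0.00975469 0.13986108]
scene tilt [0.002 0.002] 539
```

Call:
drive_tool(commands=[[-0.022,0,0,0,0,-0.1],[-0.044,0,0,0,0,-0.2],[-0.066,0.001,0,0,0,-0.3],[-0.0885,0.002,0,0,0,-0.4],[-0.0885,0.002,0,0,0,-0.4],[-0.0885,0.002,0,0,0,-0.4],[-0.0885,0.002,0,0,0,-0.4],[-0.0885,0.002,0,0,0,-0.4],[-0.0885,0.002,0,0,0,-0.4],[-0.0885,0.002,0,0,0,-0.4],[-0.0885,0.002,0,0,0,-0.4],[-0.0885,0.002,0,0,0,-0.4],[-0.0885,0.002,0,0,0,-0.4],[-0.066,0.001,0,0,0,-0.3],[-0.044,0,0,0,0,-0.2],[-0.022,0,0,0,0,-0.1],[0,0,0,0,0,0]])

```text
time: 31.25
tool_pos: [0.5664, -0.069, 0.1199]
ee_rot: [-3.142, 0.0, 2.688]
wrist_force: [-0.3, 0.1, -1.8]
width: 0.0197
finger_force: 30.0
```

Call:
drive_tool(commands=[[-0.022,0,0,0,0,-0.1],[-0.044,0,0,0,0,-0.2],[-0.066,0.001,0,0,0,-0.3],[-0.0885,0.002,0,0,0,-0.4],[-0.0885,0.002,0,0,0,-0.4],[-0.0885,0.002,0,0,0,-0.4],[-0.0885,0.002,0,0,0,-0.4],[-0.0885,0.002,0,0,0,-0.4],[-0.0885,0.002,0,0,0,-0.4],[-0.0885,0.002,0,0,0,-0.4],[-0.0885,0.002,0,0,0,-0.4],[-0.0885,0.002,0,0,0,-0.4],[-0.0885,0.002,0,0,0,-0.4],[-0.066,0.001,0,0,0,-0.3],[-0.044,0,0,0,0,-0.2],[-0.044,0,0,0,0,-0.2],[0,0,0,0,0,0],[0,0,0,0,0,0],[0,0,0,0,0,0],[0,0,0,0,0,0]])

```text
time: 33.75
tool_pos: [0.6119, -0.0777, 0.1199]
ee_rot: [-3.141, 0.0, -3.065]
wrist_force: [0.0, 0.4, -2.4]
width: 0.0196
finger_force: 30.0
```

```bash
python3 chk.py
```

```text
[ 0.6119 -0.0777  0.1199] [-3.141  0.    -3.065] 0.01960090171543287 29.996027648448944 [ 0.05  0.42 -2.35] [-0.081 -0.179  0.021]
centre by tool [0.60512682 0.01058667]
wrist ball [0.60674066 0.01102491 0.14239639]
wrist tilt [-0.002  0.01 ] 17256
scene ball [0.60620648 0.01060598 0.14056363]
scene tilt [-0.002  0.008] 420
```

View pics/last.png

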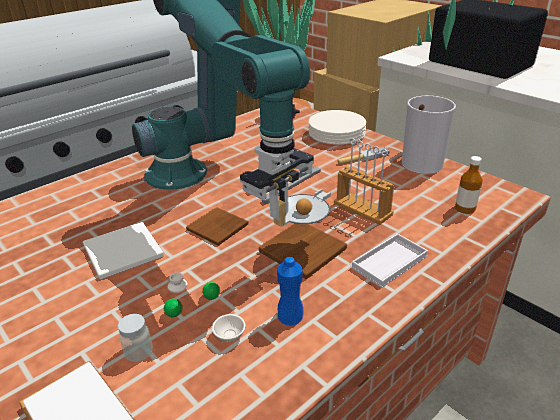

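The scene view shows the dish held level above its board with the ball centred at (304,206) and the lip at (322,196) facing the rack; the bystanders are unmoved.

```bash
python3 -c "
from bench import close_job
print(close_job())"
```

```text
the job is handed in; nothing more can be done
None
```

The job is handed in: the dish is held level about 10 cm above its board with its lip facing the rack, the ball lies free within about 2 mm of the middle, and no bystanders were seen to move; the judge's verdict was not shown.

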